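# Mount the coin carrier on the cleaning fixture and latch it

### The job

Mount the coin carrier on the cleaning fixture for brushing: slide its sleeve over the upright arbor, with its two edge notches over the two locating pins, and lower it gently until the plate lies flush on the base - do not drop or ram it. Then turn the black-winged latch round to its stop so that its bar lies over the plate's edge, let go, and leave the other things on the bench where they are.

Things in the scene. Friction and masses are not known exactly. Their poses are not given: they have to be found in the camera images.
- carrier: Loose coin carrier, 0.4 kg: aluminium plate 110 x 110 x 8 mm, four dark coins fixed on it near the corners; central round steel sleeve, 36 mm outside, 23.5 mm bore, open both ends, top 58 mm above the plate's underside. Two notches 15 mm wide, 19 mm deep, in the middles of its +y and -y edges. Origin: centre of underside, z up along the bore. A half turn makes no difference.
- fixture: Fixed grey base 25 mm high, x -75 to +125 mm, y +-75 mm. Upright steel arbor at x = y = 0: 20 mm diameter, 67 mm above the base, top 7 mm tapering to 11 mm. Two pins, 8 mm diameter, 14 mm high, tapered tops, at x = 0, y = +-46 mm, for the carrier's notches (so the carrier's y axis lies along this y, either way round). Origin: base underside on the arbor axis, z up.
- seat (a point): Point on the arbor axis at the base's top face (25 mm above the bench): the carrier's origin belongs here. Axes as the fixture's.
- arbor_tip (a point): Centre of the arbor's top end, 67 mm above the base's top face.
- latch (a joint): Turn latch on a vertical pivot at fixture x = +90, y = 0 mm. 0: its bar points to fixture +y (open); grows counter-clockwise from above to a stop at 1.57 rad: bar points at the arbor, over the mounted plate's edge. Stays where left. Steel bar 16 mm wide, reaching 52 mm from the pivot, 11.5 to 17.5 mm above the base top (3.5 mm above a mounted plate).
- latch_grip (a point): Point on the latch pivot axis, 40 mm above the base top, in the upright black wing to grip: 10 mm thick, 36 mm long along the bar (16 mm behind the axis to 20 mm ahead), 17.5 to 47.5 mm above the base top. Its y axis points along the bar, x across the wing.
- hammer: Bystander: hammer 260 mm long lying on the bench. Origin at its underside.
- jar: Bystander: closed amber jar, 64 mm diameter, 85 mm high. Origin: centre of its underside.
- spacer: Bystander: plain steel spacer ring, 36 mm outer diameter, 35 mm high, without any plate. Origin: centre of its underside.
- tray: Bystander: open steel tray 110 x 170 x 30 mm holding old coins. Origin: centre of its underside.
Things that resemble listed ones, but are neither listed nor needed, are in the scene too. Leave any purple look-alike of the carrier alone.

How it is judged:
By the outcome, as a careful person would: the job done as asked, in the order asked, and still so for the second after the job is handed in, with the robot touching nothing.
It also fails if it takes over 51 s, if anything falls off the work surface, if the arm or the gripper's body presses on something with over 40 N, if the wrist force passes 120 N, or if a joint passes its speed limit or range.

### The arm

A 7-joint arm with a two-finger parallel gripper is mounted at the origin on the work surface. World frame = base frame: x ahead of the robot, y to its left, z up, the work surface at z = 0. Lengths are in m, angles in rad, forces in N, time in s.
With the tool pointing down it reaches from about 0.425 to 0.875 m from the base axis. Payload 4.7 kg.
Tool frame: the origin (TCP) lies on the centre line of the jaws, within the pads' length; the fingertips stand ctrl.tcp_to_tips ahead of it and the grasp point (between the pads) lies 2 mm behind it (ctrl.tcp_to_tips is the distance from the TCP to the fingertips, in m); z points along the fingers, y is the line along which they close (so a half turn about z gives the same grasp; the last joint's range is limited). The gripper opens to 87 mm and grips with 3 to 60 N. Pads are 19 mm wide; open, the fingers measure 117 mm over their backs; the gripper's body (75 mm by 190 mm) begins 51 mm behind the grasp point.
Start: joints at [-1.276, 0.321, -0.07, 1.45, 0.023, 1.371, -0.057], TCP at [0.18, 0.625, 0.24] pointing down, gripper open.
Joint ranges: [-2.86, 2.86], [-0.3, 2.09], [-1.38, 1.24], [0.06, 2.45], [-1.56, 4.7], [0.09, 2.05], [-2.69, 2.69]. Speed limits (rad/s): [2.57, 2.57, 3.14, 3.14, 3.14, 3.14, 3.14].

### API

Orientations are given as a rotation vector (axis times angle).
In Python, from bench import ctrl, optics, close_job gives the robot as it stands.
- The arm moves only by the shell command python3 -m inch 'ROWS' [OPENING] [FORCE]. ROWS is JSON, a list of rows, each a list of 2 entries, a list of its own where there are three numbers: the shift along the tool's x, y, z in mm, then the turn, a rotation vector about the tool's x, y, z in degrees. In form: [[[x, y, z], [ax, ay, az]], ...]. A call has exactly 10 rows; each row shifts and turns the commanded pose from where the row before left it, along the tool's axes as they then stand; what a row does not reach is not made up. A row lasts 1/10 s, in which the tool goes at most 50 mm and 8.59 degrees, less where a joint would pass 70% of its speed; a pose out of reach is approached as far as the arm can. A call is refused whole if a number of a shift passes 50 or a number of a turn 8.59, either way. A call with a gripper value outside its range is refused whole. OPENING is the closure, from 0 (fully open) to 1 (shut), set as the call begins (- or left out, the last holds). The fingers move at their own pace and stop on an object; FORCE is the grip in N (left out, the last holds). Time passes only in rows, so rows that do not move let the fingers close, or fill a call up. It gives the time, the measured TCP pose, the force and the opening at its end, in the units of the state.
- ctrl.get_state(): the state, without advancing time (a new reading comes with each control period).
- optics.get_image(name): name is "scene" or "top" or "wrist"; returns a dict with "image" (420x560x3 uint8, red, green, blue), "fx", "fy", "cx", "cy" (pixels), "dist" ([k1, k2, p1, p2, k3] as OpenCV has them; the pictures are not rectified), "R" (3x3) and "t" (3): a world point X has camera coordinates R X + t; the wrist camera has in their place "hand_eye" (4x4, takes a point from camera to tool coordinates, whose origin is the TCP and whose axes are the flange's). Camera axes: x right, y down, z forward; pixel columns grow to the right and rows downward; lengths in m; the calibration is good to about 2 mm. A picture is of the moment at which its call begins: read the wrist's pose just before it. There is no depth.
- close_job(): hands the job in, once; it reports no verdict.
The state is a dict: "time": time; "joint_positions": joint angles; "qd": joint speeds; "joint_torque": joint torques, N m; "position": TCP position; "tool_rot": TCP orientation; "ft_force": force on the tool from outside, world axes, zero at the start; "torque": the same for the moment, N m; "grip_width": opening from 0.0 (shut) to 1.0 (fully open).
Only numpy, scipy, OpenCV 4.12 (cv2) and the standard library are available. Lean on these libraries where they do the work, as an engineer would, in place of code of your own. Each camera call takes 0.05 s, during which the arm holds its last target. There are 200 camera calls.

## Working session

There is one attempt and no reset: what is moved stays moved. The work goes in short steps, Python scripts to look and compute and a shell command to move; the robot and the scene stay as the last step left them, time stands still between calls to the robot, and variables do not carry over. Pictures are saved under pics/ and viewed, on a budget of 10 in all, crops included, one or two more only if the job needs it, and the job is handed in when it is done.

```bash
mkdir -p pics; ls; cat > h.py <<'E'
import numpy as np, cv2
from bench import ctrl, optics
from scipy.spatial.transform import Rotation as Rn
def grab(n,fn):
    s=ctrl.get_state(); d=optics.get_image(n)
    K=np.array([[d['fx'],0,d['cx']],[0,d['fy'],d['cy']],[0,0,1]]); D=np.array(d['dist'])
    if n=='wrist':
        T=np.eye(4);T[:3,:3]=Rn.from_rotvec(s['tool_rot']).as_matrix();T[:3,3]=s['position']
        W=T@np.array(d['hand_eye']); R=W[:3,:3].T; t=-R@W[:3,3]
    else: R=np.array(d['R']);t=np.array(d['t'])
    np.savez('pics/'+fn+'.npz',K=K,D=D,R=R,t=t,im=d['image'])
    cv2.imwrite('pics/'+fn+'.png',d['image'][...,::-1])
def load(fn): return np.load('pics/'+fn+'.npz')
def pt(c,uv,z):
    uv=np.array(uv,float).reshape(-1,1,2)
    n=cv2.undistortPoints(uv,c['K'],c['D'])[:,0]
    d=np.c_[n,np.ones(len(n))]@c['R']; o=-c['R'].T@c['t']
    return o+d*((z-o[2])/d[:,2])[:,None]
def px(c,X):
    return cv2.projectPoints(np.array(X,float).reshape(-1,3),cv2.Rodrigues(c['R'])[0],c['t'],c['K'],c['D'])[0][:,0]
E
python3 - <<'E'
from h import *
grab('top','top0');grab('scene','sc0')
import cv2
a=cv2.imread('pics/top0.png')
print(ctrl.get_state(),ctrl.tcp_to_tips)
E
```

```text
pics
{'time': 0.1, 'joint_positions': array([-1.27591015,  0.32175288, -0.07009117,  1.45152413,  0.02258133,
        1.37082614, -0.05690756]), 'qd': array([-0.00140852, -0.00049676, -0.0001314 , -0.00216497, -0.00153998,
        0.00054251, -0.00091952]), 'joint_torque': array([-1.74525971e-04, -4.92572844e+01, -4.05953033e-01, -3.13401854e+01,
       -6.42274157e-02,  3.94182396e-02,  5.79898369e-05]), 'position': array([0.18002903, 0.62408889, 0.23858281]), 'tool_rot': array([-4.39552361e-01, -3.11051939e+00,  2.69446479e-03]), 'ft_force': array([-0.41815433, -0.28419624,  0.44757766]), 'torque': array([-0.00506616, -0.02333382,  0.01152859]), 'grip_width': 0.9995051456024994} 0.017
```

View pics/top0.png

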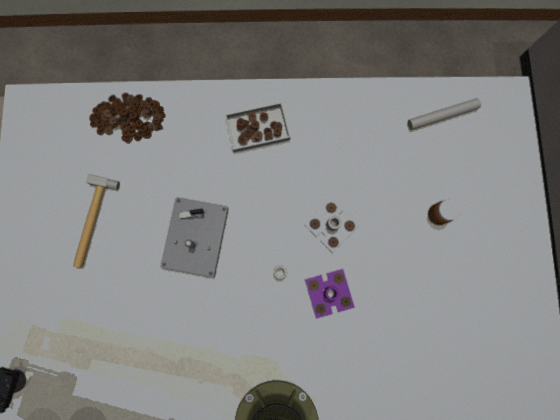

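View pics/sc0.png

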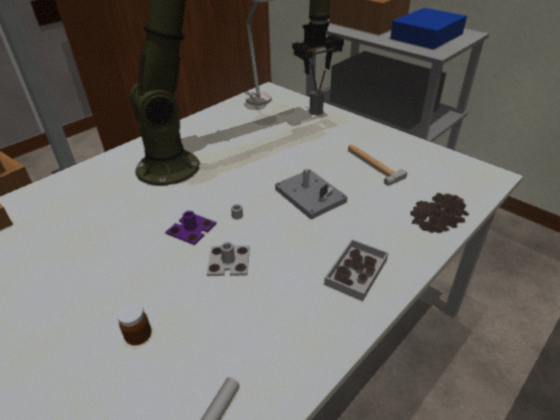

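Candidates for the carrier in the top view: the aluminium plate at (333,226) and the purple plate at (330,293). The spacer ring at (280,273) has no plate. The aluminium one fits: bare metal, four coins, sleeve. The purple one is the look-alike. I'll confirm with an enlarged crop that also shows the fixture.

```bash
python3 - <<'E'
from h import *
a=cv2.imread('pics/top0.png')
f=lambda x,y:cv2.resize(a[y:y+100,x:x+80],None,fx=5,fy=5,interpolation=cv2.INTER_CUBIC)
cv2.imwrite('pics/crop1.png',np.hstack([f(155,190),f(293,180)]))
c=load('top0'); print(-c['R'].T@c['t'],c['K'][0,0]); print(pt(c,[[190,245],[191,213],[333,226]],0.03))
E
```

```text
[0.3522677  0.01330088 1.25570706] 448.83744413686105
[[ 0.4730953   0.2246494   0.03      ]
 [ 0.56173681  0.22285631  0.03      ]
 [ 0.51773129 -0.1688379   0.03      ]]
```

View pics/crop1.png

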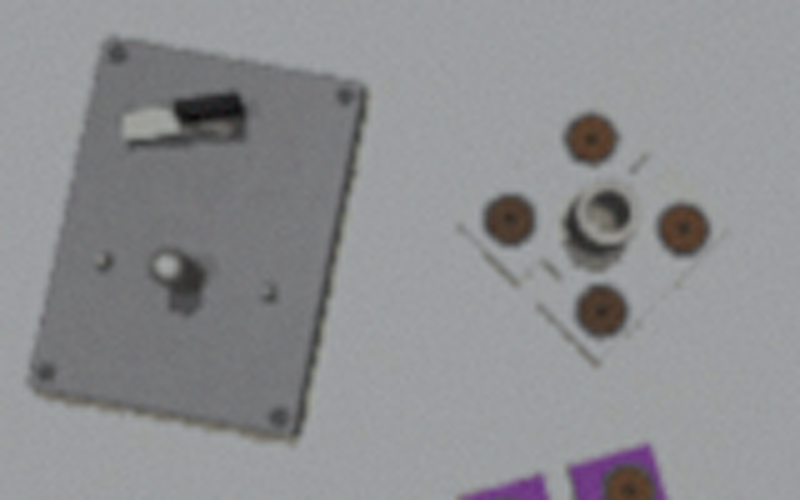

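The crop confirms the aluminium plate: four coins, a sleeve at crop (605,212), and notches at (530,293) and (640,160). That's the carrier. In the left half, the arbor top is at (167,266), the pins at (103,261) and (268,292), and the latch bar points left (open).

```bash
python3 - <<'E'
from h import *
c=load('top0'); s=ctrl.get_state()
L=lambda p:(np.array(p)/5+[155,190]); Q=lambda p:(np.array(p)/5+[293-80,180])
pins=pt(c,[L((103,260)),L((268,291))],.039); print('pins',pins,pins.mean(0))
v=pins[0]-pins[1];print('fix +y angle',np.degrees(np.arctan2(v[1],v[0])),np.linalg.norm(v))
print('arbor tip',pt(c,[L((167,265))],.092)); 
sc=pt(c,[L(p) for p in((117,52),(346,95),(45,372),(279,417))],.025);print('screws',sc,sc.mean(0))
a=sc[0]-sc[2];b=sc[1]-sc[3];print(np.degrees(np.arctan2(a[1],a[0])),np.degrees(np.arctan2(b[1],b[0])))
print('wing',pt(c,[L((210,107))],.072))
co=pt(c,[Q(p) for p in((591,139),(509,219),(683,229),(602,310))],.010);print('coins',co,co.mean(0))
print('sleeve',pt(c,[Q((605,212))],.058),'notch',n:=pt(c,[Q((530,294)),Q((640,161))],.004))
for i,j in((0,1),(2,3),(0,2),(1,3)):
  v=co[i]-co[j];print(i,j,np.degrees(np.arctan2(v[1],v[0])),np.linalg.norm(v))
R=Rn.from_rotvec(s['tool_rot']).as_matrix();print(R,s['position'])
print(optics.get_image('wrist')['hand_eye'])
E
```

```text
pins [[0.48111226 0.26232489 0.039     ]
 [0.46255692 0.17260731 0.039     ]] [0.47183459 0.2174661  0.039     ]
fix +y angle 78.31486393815713 0.09161629605362288
arbor tip [[0.47226516 0.21817007 0.092     ]]
screws [[0.59896139 0.25932809 0.025     ]
 [0.57209598 0.1314554  0.025     ]
 [0.42195796 0.29587942 0.025     ]
 [0.39525361 0.16826403 0.025     ]] [0.49706723 0.21373173 0.025     ]
-11.667617065187898 -11.757876961417672
wing [[0.55858876 0.19967466 0.072     ]]
coins [[ 0.57236894 -0.16903841  0.01      ]
 [ 0.52768418 -0.12090177  0.01      ]
 [ 0.52004976 -0.21857775  0.01      ]
 [ 0.4754401  -0.17092597  0.01      ]] [ 0.52388574 -0.16986097  0.01      ]
sleeve [[ 0.52369908 -0.16782411  0.058     ]] notch [[ 0.4858645  -0.1317489   0.004     ]
 [ 0.5602225  -0.19721651  0.004     ]]
0 1 -47.129758262299895 0.06568001693953972
2 3 -46.88852087088555 0.06527414303981034
0 2 43.436716327619905 0.07205166375702896
1 3 43.75651160851044 0.07233162403620012
[[-9.60844003e-01  2.77089581e-01 -4.07077549e-04]
 [ 2.77089871e-01  9.60842546e-01 -1.67495940e-03]
 [-7.29763705e-05 -1.72217176e-03 -9.99998514e-01]] [0.18002903 0.62408889 0.23858281]
[[-5.77748943e-04 -9.60620598e-01 -2.77862796e-01  7.68354810e-02]
 [ 9.99999712e-01 -4.18261399e-04 -6.33255923e-04 -7.40474506e-04]
 [ 4.92099401e-04 -2.77863082e-01  9.60620563e-01 -1.44707095e-01]
 [ 0.00000000e+00  0.00000000e+00  0.00000000e+00  1.00000000e+00]]
```

The measurements agree:
- **Fixture:** origin about (0.472, 0.218), yaw −11.7°.
- **Carrier:** about (0.524, −0.169), y axis about 133.4°.

I'll go via a point above the fixture to refine with the wrist camera, keeping the path outside the inner reach limit.

```bash
Z='[0,0,0]'; python3 -m inch '[[[-39,-27,0],[0,0,0]],[[-39,-27,0],[0,0,0]],[[-39,-27,0],[0,0,0]],[[-39,-27,0],[0,0,0]],[[-39,-27,0],[0,0,0]],[[-39,-27,0],[0,0,0]],[[-39,-27,0],[0,0,0]],[[-39,-27,0],[0,0,0]],[[-39,-27,0],[0,0,0]],[[-39,-27,0],[0,0,0]]]' 0
python3 -m inch '[[[0,0,0],[0,0,7.6]],[[0,0,0],[0,0,7.6]],[[0,0,0],[0,0,7.6]],[[0,0,0],[0,0,7.7]],[[0,0,0],[0,0,0]],[[0,0,0],[0,0,0]],[[0,0,0],[0,0,0]],[[0,0,0],[0,0,0]],[[0,0,0],[0,0,0]],[[0,0,0],[0,0,0]]]'
python3 - <<'E'
from h import *
grab('wrist','w1'); c=load('w1'); s=ctrl.get_state()
R=Rn.from_rotvec(s['tool_rot']).as_matrix();print(R.round(4),s['position'],s['joint_positions'].round(2))
print(px(c,[[.4722,.2181,.092],[.56,.199,.072]]))
E
```

```text
time: 1.15
position: [0.4808, 0.2554, 0.2395]
tool_rot: [0.439, 3.111, 0.001]
ft_force: [0.6, 0.4, 0.6]
grip_width: 1.002
time: 2.15
position: [0.4801, 0.257, 0.2396]
tool_rot: [1.242, 2.886, 0.0]
ft_force: [-0.2, 0.5, -0.1]
grip_width: 1.006
[[-6.875e-01  7.262e-01  1.000e-04]
 [ 7.262e-01  6.875e-01  1.000e-04]
 [-0.000e+00  1.000e-04 -1.000e+00]] [0.48006602 0.25704093 0.23959729] [-0.8   0.09  0.28  1.73 -0.03  1.33  0.24]
[[249.74353444 227.3076267 ]
 [301.97045765 288.11531672]]
```

View pics/w1.png

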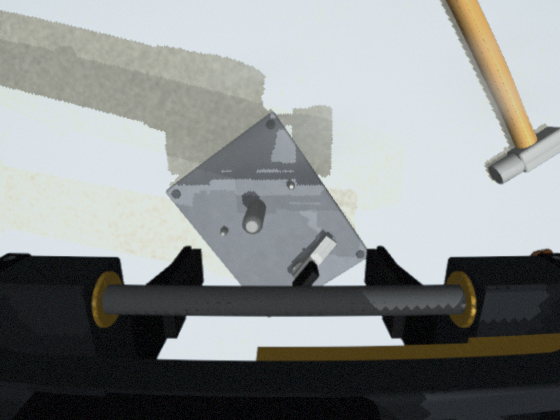

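The wrist view shows the arbor tip at (253,227), pins at (292,184) and (224,231), and the wing near (305,274). I'll compute positions and the shift to the carrier.

```bash
python3 - <<'E'
from h import *
c=load('w1'); s=ctrl.get_state()
g=cv2.cvtColor(c['im'],cv2.COLOR_RGB2GRAY)
p=pt(c,[(292,184),(224,230.5)],.039);v=p[0]-p[1];print(p,p.mean(0),np.degrees(np.arctan2(v[1],v[0])),np.linalg.norm(v))
print('tip',pt(c,[(253,227)],.092))
sc=pt(c,[(271,124),(175.5,194),(360,254)],.025);print(sc)
v=sc[2]-sc[0];print(np.degrees(np.arctan2(v[1],v[0])))
R=Rn.from_rotvec(s['tool_rot']).as_matrix()
# to a point with the carrier in camera view: TCP 60mm along +tool-x back
tgt=np.array([.5237,-.169,.24])
print('shift mm',1000*R.T@(tgt-s['position']))
E
```

```text
[[0.48067338 0.26765871 0.039     ]
 [0.46228399 0.17879202 0.039     ]] [0.47147868 0.22322536 0.039     ] 78.30866408336715 0.09074942174306856
tip [[0.4741934  0.22040318 0.092     ]]
[[0.42252198 0.2970132  0.025     ]
 [0.39619285 0.16862563 0.025     ]
 [0.59837906 0.26061135 0.025     ]]
-11.694875798892685
shift mm [-339.3823209  -261.21717963   -0.43003876]
```

```bash
python3 -m inch '[[[-39,-26,0],[0,0,0]],[[-40,-26,0],[0,0,0]],[[-40,-26,0],[0,0,0]],[[-40,-26,0],[0,0,0]],[[-40,-26,0],[0,0,0]],[[-40,-26,0],[0,0,0]],[[-40,-26,0],[0,0,0]],[[-40,-26,0],[0,0,0]],[[-40,-26,0],[0,0,0]],[[-40,-26,0],[0,0,0]]]'
python3 -m inch '[[[0,0,8],[0,0,0]],[[0,0,8],[0,0,0]],[[0,0,8],[0,0,0]],[[0,0,8],[0,0,0]],[[0,0,8],[0,0,0]],[[0,0,0],[0,0,0]],[[0,0,0],[0,0,0]],[[0,0,0],[0,0,0]],[[0,0,0],[0,0,0]],[[0,0,0],[0,0,0]]]'
python3 - <<'E'
from h import *
grab('wrist','w2'); c=load('w2')
print(px(c,[[.5237,-.169,.058]]))
im=cv2.imread('pics/w2.png');cv2.imwrite('pics/w2c.png',cv2.resize(im[0:300,130:430],None,fx=2,fy=2,interpolation=cv2.INTER_CUBIC))
# coins: brown mask
r=c['im'].astype(int);m=((r[...,0]-r[...,2]>25)).astype(np.uint8)
n,_,st,ce=cv2.connectedComponentsWithStats(m)
for i in range(1,n):
  if st[i,4]>40: print(st[i],ce[i].round(1),pt(c,[ce[i]],.010).round(4))
E
```

```text
time: 3.2
position: [0.5657, -0.2131, 0.2398]
tool_rot: [1.241, 2.885, 0.001]
ft_force: [0.6, 0.3, 0.6]
grip_width: 1.002
time: 4.2
position: [0.5656, -0.2116, 0.1999]
tool_rot: [1.242, 2.885, 0.0]
ft_force: [-0.9, 0.6, 0.5]
grip_width: 0.993
[[283.38579129 136.56899692]]
[ 86   0  25  15 268] [98.5  6.4] [[ 0.3157 -0.2006  0.01  ]]
[148  21  25  27 436] [160.2  34. ] [[ 0.3763 -0.1805  0.01  ]]
[309  88  24  21 280] [319.5  96.6] [[ 0.5247 -0.1197  0.01  ]]
[550 204  10  31 155] [556. 218.] [[ 0.8047 -0.0234  0.01  ]]
[ 91 271  31  57 838] [103.  299.1] [[ 0.4982 -0.4493  0.01  ]]
[446 271  31  57 841] [464.3 299.2] [[ 0.8053 -0.1592  0.01  ]]
[ 257  333  303   28 4575] [419.5 349.5] [[ 0.8206 -0.2403  0.01  ]]
```

View pics/w2c.png

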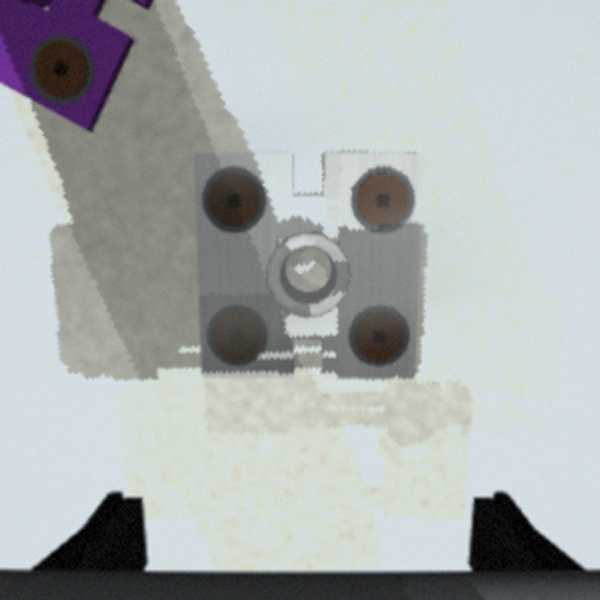

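The carrier is square in the crop: coins at (233,201), (383,200), (379,336), (238,335), the sleeve top at (308,273), and notches at the middle of the top and bottom edges (tool-x direction).

```bash
python3 - <<'E'
from h import *
c=load('w2'); s=ctrl.get_state()
F=lambda l:[(x/2+130,y/2) for x,y in l]
co=pt(c,F([(233,201),(383,200),(379,336),(238,335)]),.0105);print(co.round(4),co.mean(0))
an=lambda v:np.degrees(np.arctan2(v[1],v[0]))
print([an(co[i]-co[j]) for i,j in((1,0),(2,3),(0,3),(1,2))],[np.linalg.norm(co[i]-co[j]) for i,j in((1,0),(2,3),(0,3),(1,2))])
sl=pt(c,F([(308,273)]),.058)[0];print('sleeve',sl)
e=pt(c,F([(196,152),(417,152),(421,376),(201,377)]),.008);print(e,e.mean(0))
R=Rn.from_rotvec(s['tool_rot']).as_matrix()
print('tool y',an(R[:2,1]),'shift to sleeve/coins mean',1000*R.T@(np.r_[sl[:2],.036]-s['position']),1000*R.T@(np.r_[co.mean(0)[:2],.036]-s['position']))
E
```

```text
[[ 0.4763 -0.1705  0.0105]
 [ 0.5283 -0.1207  0.0105]
 [ 0.5734 -0.1686  0.0105]
 [ 0.5214 -0.2171  0.0105]] [ 0.5248552  -0.16921197  0.0105    ]
[np.float64(43.74852684409263), np.float64(42.97245939029315), np.float64(134.05916704137275), np.float64(133.20093483152263)] [np.float64(0.07203489670213112), np.float64(0.07106112887120902), np.float64(0.06482947438056083), np.float64(0.06579401515151448)]
sleeve [ 0.52403737 -0.16860234  0.058     ]
[[ 0.44796242 -0.16582823  0.008     ]
 [ 0.52458995 -0.09343655  0.008     ]
 [ 0.60429692 -0.16842413  0.008     ]
 [ 0.52203151 -0.24689828  0.008     ]] [ 0.5247202 -0.1686468  0.008    ]
tool y 43.40897525600412 shift to sleeve/coins mean [ 59.79459643  -0.71369946 163.82583186] [ 58.78970762  -0.53852029 163.82631487]
```

```bash
python3 -m inch '[[[30,-0.6,0],[0,0,0]],[[29.5,0,0],[0,0,0]],[[0,0,20],[0,0,0]],[[0,0,25],[0,0,0]],[[0,0,25],[0,0,0]],[[0,0,25],[0,0,0]],[[0,0,25],[0,0,0]],[[0,0,20],[0,0,0]],[[0,0,14],[0,0,0]],[[0,0,10],[0,0,0]]]'
python3 -m inch '[[[0,0,0],[0,0,0]],[[0,0,0],[0,0,0]],[[0,0,0],[0,0,0]],[[0,0,0],[0,0,0]],[[0,0,0],[0,0,0]],[[0,0,0],[0,0,0]],[[0,0,0],[0,0,0]],[[0,0,0],[0,0,0]],[[0,0,0],[0,0,0]],[[0,0,0],[0,0,0]]]' 1 30
python3 -m inch '[[[0,0,0],[0,0,0]],[[0,0,-5],[0,0,0]],[[0,0,-15],[0,0,0]],[[0,0,-20],[0,0,0]],[[0,0,-20],[0,0,0]],[[0,0,-25],[0,0,0]],[[0,0,-25],[0,0,0]],[[0,0,-25],[0,0,0]],[[0,0,-15],[0,0,0]],[[0,0,0],[0,0,0]]]'
```

```text
time: 5.25
position: [0.5239, -0.1686, 0.0347]
tool_rot: [-1.242, -2.885, 0.0]
ft_force: [1.0, 0.1, 0.5]
grip_width: 0.997
time: 6.25
position: [0.5243, -0.1685, 0.0357]
tool_rot: [1.242, 2.885, 0.001]
ft_force: [0.4, 0.9, 2.1]
grip_width: 0.394
time: 7.25
position: [0.5253, -0.1693, 0.1881]
tool_rot: [1.241, 2.881, 0.003]
ft_force: [0.2, 0.1, -3.8]
grip_width: 0.394
```

Carrier grasped and lifted (≈ −3.8 N). Next I turn 55.1° and go to a viewing pose beside the arbor.

```bash
python3 -m inch '[[[0,0,0],[0,0,4]],[[0,0,0],[0,0,7]],[[0,0,0],[0,0,7]],[[0,0,0],[0,0,7]],[[0,0,0],[0,0,7]],[[0,0,0],[0,0,7]],[[0,0,0],[0,0,7]],[[0,0,0],[0,0,5]],[[0,0,0],[0,0,4]],[[0,0,0],[0,0,0]]]'
python3 -m inch '[[[20,-9,0],[0,0,0]],[[30,-13,0],[0,0,0]],[[34,-15,0],[0,0,0]],[[36,-16,0],[0,0,0]],[[36,-16,0],[0,0,0]],[[36,-16,0],[0,0,0]],[[34,-15,0],[0,0,0]],[[30,-14,0],[0,0,0]],[[20,-10,0],[0,0,0]],[[14,-6,0],[0,0,0]]]'
python3 -m inch '[[[0,0,0],[0,0,0]],[[0,0,0],[0,0,0]],[[0,0,0],[0,0,0]],[[0,0,0],[0,0,0]],[[0,0,0],[0,0,0]],[[0,0,0],[0,0,0]],[[0,0,0],[0,0,0]],[[0,0,0],[0,0,0]],[[0,0,0],[0,0,0]],[[0,0,0],[0,0,0]]]'
python3 - <<'E'
from h import *
s=ctrl.get_state();R=Rn.from_rotvec(s['tool_rot']).as_matrix();print(s['position'],R.round(4),s['joint_positions'].round(2))
grab('wrist','w3'); c=load('w3')
print(px(c,[[.473,.219,.092]]))
im=cv2.imread('pics/w3.png');cv2.imwrite('pics/w3c.png',cv2.resize(im[0:300,110:460],None,fx=2,fy=2,interpolation=cv2.INTER_CUBIC))
E
```

```text
time: 8.25
position: [0.5231, -0.1684, 0.1842]
tool_rot: [-2.433, -1.984, 0.003]
ft_force: [-0.6, -0.1, -2.7]
grip_width: 0.392
time: 9.25
position: [0.4537, 0.1432, 0.1848]
tool_rot: [-2.43, -1.99, 0.002]
ft_force: [-0.3, -0.4, -4.1]
grip_width: 0.397
time: 10.25
position: [0.455, 0.1416, 0.1856]
tool_rot: [-2.434, -1.986, -0.0]
ft_force: [0.4, 0.4, -4.1]
grip_width: 0.396
[0.45498452 0.14160134 0.18558241] [[ 2.008e-01  9.796e-01  1.000e-04]
 [ 9.796e-01 -2.008e-01  1.000e-04]
 [ 1.000e-04  1.000e-04 -1.000e+00]] [-0.81 -0.03  0.45  1.95  0.01  1.21 -0.57]
[[287.59039564 110.47613427]]
```

View pics/w3c.png

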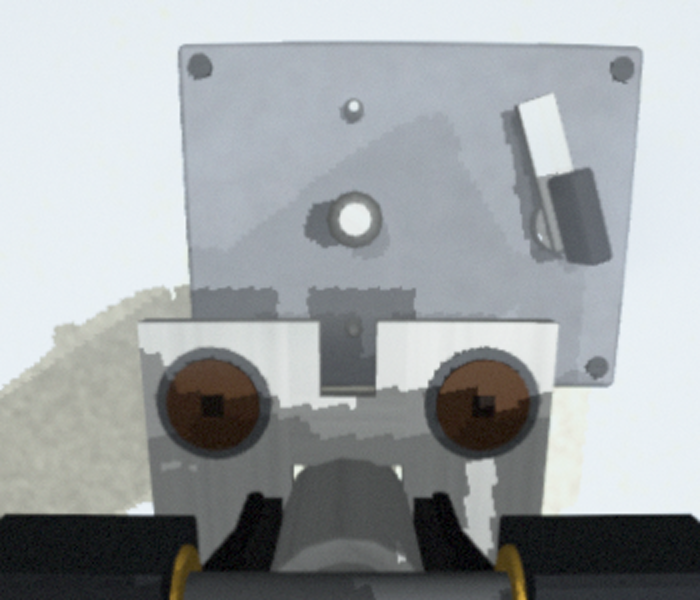

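The wrist view shows the arbor tip at crop (355,219), the far pin at (354,105), and screws at (200,66), (621,69), (597,367). The carrier's front notch is centred at x≈348, with edges at 320–377. The latch bar tilts slightly towards the arbor but is clear of the plate.

```bash
python3 - <<'E'
from h import *
c=load('w3'); s=ctrl.get_state();R=Rn.from_rotvec(s['tool_rot']).as_matrix();P=s['position']
F=lambda l:[(x/2+110,y/2) for x,y in l]
T=lambda X:(1000*(X-P)@R).round(1)
an=lambda v:np.degrees(np.arctan2(v[1],v[0]))
tip=pt(c,F([(355,219)]),.092);print('tip',tip,T(tip))
# subpixel tip via bright blob
g=cv2.cvtColor(c['im'],cv2.COLOR_RGB2GRAY);x0,y0=277,98;b=g[y0:y0+24,x0:x0+22]>225;ys,xs=np.nonzero(b);print('blob',len(xs),xs.mean()+x0,ys.mean()+y0,T(pt(c,[(xs.mean()+x0,ys.mean()+y0)],.092)))
pin=pt(c,F([(354,105),(354,325)]),.039);print('pins',T(pin),an((pin[0]-pin[1])),T(pin.mean(0)))
sc=pt(c,F([(200,66),(621,69),(597,367)]),.025);print('screws',sc.round(4),T(sc),an(sc[1]-sc[0]),an(sc[1]-sc[2]),'mid',T((sc[0]+sc[2])/2))
# carrier, plate top at P.z-.028, front edge corners, coins
n=pt(c,F([(320,322),(377,322),(140,322),(557,322)]),P[2]-.0277);print('notch/edge',T(n))
co=pt(c,F([(212,405),(484,405)]),P[2]-.025);print('coins',T(co))
# latch
w=pt(c,F([(578,170),(610,262),(550,176),(598,172)]),.0725);print('wing',T(w))
bt=pt(c,F([(518,103),(554,94),(572,166)]),.0425);print('bar',T(bt),an(bt[1]-bt[2]))
E
```

```text
tip [[0.47306857 0.21965161 0.092     ]] [[80.1  2.  93.6]]
blob 167 287.1976047904192 109.32934131736528 [[80.2  1.8 93.6]]
pins [[126.2   2.1 146.6]
 [ 36.4   2.3 146.6]] 78.51716991264348 [ 81.3   2.2 146.6]
screws [[0.4225 0.2961 0.025 ]
 [0.598  0.2603 0.025 ]
 [0.5726 0.1329 0.025 ]] [[144.9 -62.9 160.6]
 [145.  116.3 160.6]
 [ 15.1 116.9 160.6]] -11.535989023692869 78.69019436006872 mid [ 80.   27.  160.6]
notch/edge [[ 53.2  -7.7  27.7]
 [ 53.2   7.1  27.7]
 [ 53.4 -54.6  27.7]
 [ 53.4  54.   27.7]]
coins [[ 31.8 -36.3  25. ]
 [ 31.7  35.5  25. ]]
wing [[ 98.8  84.7 113.1]
 [ 65.5  99.8 113.1]
 [ 96.4  74.3 113.1]
 [ 98.2  92.3 113.1]]
bar [[127.   68.2 143.1]
 [130.7  82.7 143.1]
 [103.   92.  143.1]] 96.9235387147073
```

```bash
python3 -m inch '[[[10,0.3,0],[0,0,0]],[[20,0.5,0],[0,0,0]],[[20,0.5,0],[0,0,0]],[[20,0.5,0],[0,0,0]],[[10.8,0.5,0],[0,0,0]],[[0,0,10],[0,0,0]],[[0,0,10],[0,0,0]],[[0,0,10],[0,0,0]],[[0,0,8],[0,0,0]],[[0,0,4],[0,0,0]]]'
python3 -m inch '[[[0,0,2],[0,0,0]],[[0,0,2],[0,0,0]],[[0,0,2],[0,0,0]],[[0,0,2],[0,0,0]],[[0,0,2],[0,0,0]],[[0,0,2],[0,0,0]],[[0,0,2],[0,0,0]],[[0,0,2],[0,0,0]],[[0,0,2],[0,0,0]],[[0,0,2],[0,0,0]]]'
python3 - <<'E'
from h import *
grab('scene','s4'); c=load('s4'); print(px(c,[[.473,.2195,.06]]), ctrl.get_state()['ft_force'])
x,y=px(c,[[.473,.2195,.06]])[0].astype(int)
im=cv2.imread('pics/s4.png');cv2.imwrite('pics/s4c.png',cv2.resize(im[max(0,y-60):y+60,x-70:x+70],None,fx=5,fy=5,interpolation=cv2.INTER_CUBIC))
E
```

```text
time: 11.3
position: [0.4728, 0.2192, 0.1422]
tool_rot: [-2.435, -1.984, 0.003]
ft_force: [0.6, -0.1, -2.0]
grip_width: 0.395
time: 12.3
position: [0.4735, 0.2202, 0.1234]
tool_rot: [-2.434, -1.986, -0.0]
ft_force: [-0.3, 0.4, -3.2]
grip_width: 0.396
[[305.32144933 176.87436753]] [-0.18536829 -0.36144499 -3.97324421]
```

View pics/s4c.png

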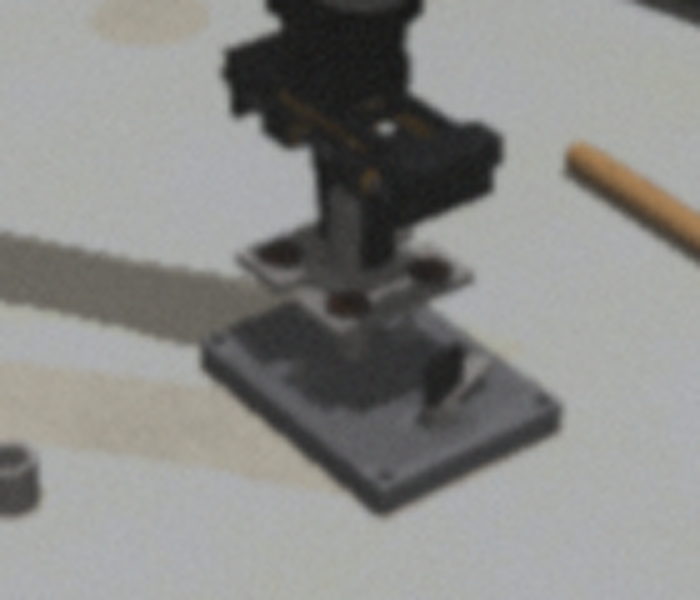

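The plate is level and centred over the arbor at crop (355,290), already about 5 mm over the tip with no contact force. I'll keep lowering.

```bash
python3 -m inch '[[[0,0,2],[0,0,0]],[[0,0,3],[0,0,0]],[[0,0,3],[0,0,0]],[[0,0,3],[0,0,0]],[[0,0,3],[0,0,0]],[[0,0,3],[0,0,0]],[[0,0,3],[0,0,0]],[[0,0,3],[0,0,0]],[[0,0,3],[0,0,0]],[[0,0,2],[0,0,0]]]'
python3 -m inch '[[[0,0,0],[0,0,0]],[[0,0,2],[0,0,0]],[[0,0,2],[0,0,0]],[[0,0,2],[0,0,0]],[[0,0,2],[0,0,0]],[[0,0,2],[0,0,0]],[[0,0,2],[0,0,0]],[[0,0,2],[0,0,0]],[[0,0,2],[0,0,0]],[[0,0,0],[0,0,0]]]'
```

```text
time: 13.35
position: [0.4733, 0.2202, 0.0952]
tool_rot: [-2.434, -1.986, 0.0]
ft_force: [-1.2, 0.4, -3.8]
grip_width: 0.394
time: 14.35
position: [0.4732, 0.2201, 0.0792]
tool_rot: [-2.434, -1.986, 0.001]
ft_force: [0.6, 0.4, -3.6]
grip_width: 0.393
```

```bash
python3 -m inch '[[[0,0,1],[0,0,0]],[[0,0,1],[0,0,0]],[[0,0,1],[0,0,0]],[[0,0,1],[0,0,0]],[[0,0,1],[0,0,0]],[[0,0,1],[0,0,0]],[[0,0,1],[0,0,0]],[[0,0,1],[0,0,0]],[[0,0,1],[0,0,0]],[[0,0,0],[0,0,0]]]'
```

```text
time: 15.35
position: [0.4734, 0.2202, 0.0704]
tool_rot: [-2.434, -1.986, 0.0]
ft_force: [-0.4, -0.2, -3.7]
grip_width: 0.394
```

```bash
python3 -m inch '[[[0,0,1],[0,0,0]],[[0,0,1],[0,0,0]],[[0,0,1],[0,0,0]],[[0,0,1],[0,0,0]],[[0,0,1],[0,0,0]],[[0,0,1],[0,0,0]],[[0,0,0.5],[0,0,0]],[[0,0,0.5],[0,0,0]],[[0,0,0.5],[0,0,0]],[[0,0,0],[0,0,0]]]'
```

```text
time: 16.35
position: [0.4735, 0.2202, 0.063]
tool_rot: [-2.434, -1.986, -0.0]
ft_force: [0.1, 0.3, -2.6]
grip_width: 0.394
```

```bash
python3 -m inch '[[[0,0,0.4],[0,0,0]],[[0,0,0.4],[0,0,0]],[[0,0,0.4],[0,0,0]],[[0,0,0.4],[0,0,0]],[[0,0,0],[0,0,0]],[[0,0,0],[0,0,0]],[[0,0,0],[0,0,0]],[[0,0,0],[0,0,0]],[[0,0,0],[0,0,0]],[[0,0,0],[0,0,0]]]'
python3 - <<'E'
from h import *
print(ctrl.get_state()['ft_force'],ctrl.get_state()['position'])
E
```

```text
time: 17.35
position: [0.4735, 0.2203, 0.0615]
tool_rot: [2.434, 1.986, 0.0]
ft_force: [0.2, -0.9, -3.6]
grip_width: 0.396
[ 0.2488058  -0.90999507 -3.56507452] [0.47349114 0.22025866 0.0614824 ]
```

```bash
python3 -m inch '[[[0,0,0.3],[0,0,0]],[[0,0,0.3],[0,0,0]],[[0,0,0.3],[0,0,0]],[[0,0,0.3],[0,0,0]],[[0,0,0],[0,0,0]],[[0,0,0],[0,0,0]],[[0,0,0],[0,0,0]],[[0,0,0],[0,0,0]],[[0,0,0],[0,0,0]],[[0,0,0],[0,0,0]]]'
```

```text
time: 18.35
position: [0.4734, 0.2202, 0.0606]
tool_rot: [-2.434, -1.986, -0.0]
ft_force: [-4.3, -1.9, 5.5]
grip_width: 0.39
```

Contact at the expected height (9 N change, TCP 0.0606). Now I release, retreat straight up and inspect.

```bash
python3 -m inch '[[[0,0,0],[0,0,0]],[[0,0,0],[0,0,0]],[[0,0,0],[0,0,0]],[[0,0,0],[0,0,0]],[[0,0,0],[0,0,0]],[[0,0,0],[0,0,0]],[[0,0,0],[0,0,0]],[[0,0,0],[0,0,0]],[[0,0,0],[0,0,0]],[[0,0,0],[0,0,0]]]' 0
python3 -m inch '[[[0,0,-3],[0,0,0]],[[0,0,-5],[0,0,0]],[[0,0,-10],[0,0,0]],[[0,0,-15],[0,0,0]],[[0,0,-20],[0,0,0]],[[0,0,-20],[0,0,0]],[[0,0,-20],[0,0,0]],[[0,0,-20],[0,0,0]],[[-20,20,0],[0,0,0]],[[-20,20,0],[0,0,0]]]'
python3 -m inch '[[[-20,20,0],[0,0,0]],[[-10,20,0],[0,0,0]],[[0,0,0],[0,0,0]],[[0,0,0],[0,0,0]],[[0,0,0],[0,0,0]],[[0,0,0],[0,0,0]],[[0,0,0],[0,0,0]],[[0,0,0],[0,0,0]],[[0,0,0],[0,0,0]],[[0,0,0],[0,0,0]]]'
python3 - <<'E'
from h import *
s=ctrl.get_state();print(s['position'])
grab('wrist','w5'); c=load('w5')
print(px(c,[[.473,.2195,.083],[.561,.2015,.0725]]))
im=cv2.imread('pics/w5.png');cv2.imwrite('pics/w5c.png',cv2.resize(im[0:270,60:410],None,fx=2,fy=2,interpolation=cv2.INTER_CUBIC))
E
```

```text
time: 19.35
position: [0.4735, 0.2202, 0.0603]
tool_rot: [2.434, 1.986, 0.0]
ft_force: [0.0, 0.1, -1.2]
grip_width: 0.992
time: 20.35
position: [0.5054, 0.1736, 0.1753]
tool_rot: [2.431, 1.989, 0.005]
ft_force: [0.4, 0.3, -0.3]
grip_width: 1.0
time: 21.35
position: [0.5378, 0.1357, 0.1733]
tool_rot: [2.434, 1.986, 0.0]
ft_force: [-0.6, -0.3, -0.6]
grip_width: 1.0
[0.53775176 0.13566745 0.17331062]
[[168.79367501 126.77092894]
 [297.83298824 125.43609977]]
```

View pics/w5c.png

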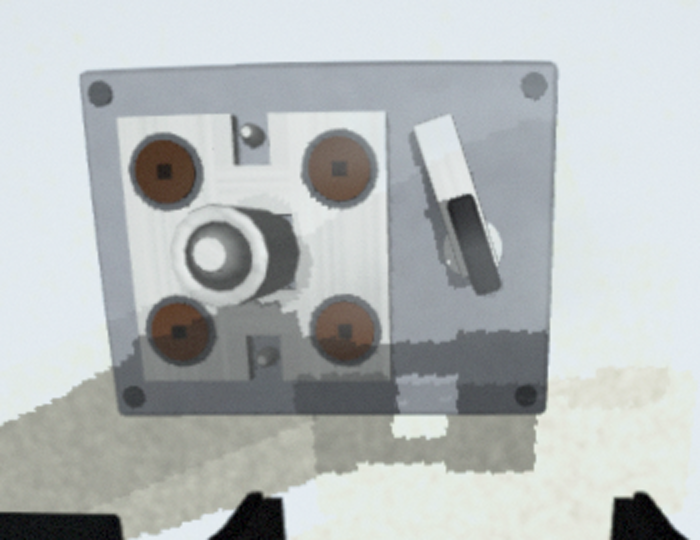

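The carrier is seated, with the arbor through the sleeve and both pins in the notches at crop (252,133) and (267,357). The wing top has corners at (449,198), (471,196), (501,288) and (479,294). Next I work out the latch approach.

```bash
python3 - <<'E'
from h import *
c=load('w5'); s=ctrl.get_state();R=Rn.from_rotvec(s['tool_rot']).as_matrix();P=s['position']
F=lambda l:[(x/2+60,y/2) for x,y in l]
T=lambda X:(1000*(X-P)@R).round(1)
w=T(pt(c,F([(449,198),(471,196),(501,288),(479,294)]),.0725));print('wing',w,w.mean(0))
d=w[:2].mean(0)-w[2:].mean(0);print('len',np.hypot(*d[:2]),'wing angle from tool x towards -y',np.degrees(np.arctan2(-d[1],d[0])))
u=d/np.linalg.norm(d);print('pivot',w.mean(0)-2*u)
b=T(pt(c,F([(413,131),(450,116)]),.0425));print('bar end',b)
sc=T(pt(c,F([(100,94),(534,86),(526,396),(134,396)]),.025));print(sc,sc.mean(0))
co=T(pt(c,F([(165,171),(340,168),(345,331),(179,331)]),.0355));print('coin mean',co.mean(0))
print(P,R[:2,1])
E
```

```text
wing [[ 87.5  -0.  100.8]
 [ 88.1   7.7 100.8]
 [ 56.   18.9 100.8]
 [ 53.9  10.9 100.8]] [ 71.375   9.375 100.8  ]
len 34.65869299324485 wing angle from tool x towards -y 18.59177994450763
pivot [ 69.47937168  10.01264666 100.8       ]
bar end [[114.  -13.9 130.8]
 [119.5   0.4 130.8]]
[[ 133.9 -145.2  148.3]
 [ 134.    34.7  148.3]
 [   4.    35.   148.3]
 [   4.3 -145.   148.3]] [ 69.05  -55.125 148.3  ]
coin mean [ 68.25 -79.95 137.8 ]
[0.53774019 0.13561574 0.17326761] [ 0.97962324 -0.20084399]
```

```bash
python3 -m inch '[[[15,2,0],[0,0,0]],[[20,3,0],[0,0,0]],[[20,3,0],[0,0,0]],[[14.2,2,0],[0,0,0]],[[0,0,0],[0,0,-6.2]],[[0,0,0],[0,0,-6.2]],[[0,0,0],[0,0,-6.2]],[[0,0,15],[0,0,0]],[[0,0,20],[0,0,0]],[[0,0,15],[0,0,0]]]' 0.4
python3 -m inch '[[[0,0,12],[0,0,0]],[[0,0,12],[0,0,0]],[[0,0,10],[0,0,0]],[[0,0,8],[0,0,0]],[[0,0,6],[0,0,0]],[[0,0,5],[0,0,0]],[[0,0,4],[0,0,0]],[[0,0,0],[0,0,0]],[[0,0,0],[0,0,0]],[[0,0,0],[0,0,0]]]'
python3 -m inch '[[[0,0,0],[0,0,0]],[[0,0,0],[0,0,0]],[[0,0,0],[0,0,0]],[[0,0,0],[0,0,0]],[[0,0,0],[0,0,0]],[[0,0,0],[0,0,0]],[[0,0,0],[0,0,0]],[[0,0,0],[0,0,0]],[[0,0,0],[0,0,0]],[[0,0,0],[0,0,0]]]' 1 20
```

```text
time: 22.4
position: [0.5607, 0.2018, 0.121]
tool_rot: [-2.083, -2.351, 0.003]
ft_force: [-0.1, 0.1, -0.4]
grip_width: 0.6
time: 23.4
position: [0.5618, 0.2015, 0.0667]
tool_rot: [2.081, 2.353, 0.001]
ft_force: [0.0, 0.4, -0.2]
grip_width: 0.6
time: 24.4
position: [0.562, 0.2015, 0.0663]
tool_rot: [2.081, 2.353, 0.001]
ft_force: [3.3, 0.3, -2.7]
grip_width: 0.115
```

Wing gripped (10 mm opening). I'll turn counter-clockwise about 71.5° to the stop.

```bash
python3 -m inch '[[[0,0,0],[0,0,-3]],[[0,0,0],[0,0,-6]],[[0,0,0],[0,0,-6]],[[0,0,0],[0,0,-6]],[[0,0,0],[0,0,-6]],[[0,0,0],[0,0,-6]],[[0,0,0],[0,0,-6]],[[0,0,0],[0,0,-6]],[[0,0,0],[0,0,-6]],[[0,0,0],[0,0,-6]]]'
python3 -m inch '[[[0,0,0],[0,0,-4]],[[0,0,0],[0,0,-3]],[[0,0,0],[0,0,-3]],[[0,0,0],[0,0,-2]],[[0,0,0],[0,0,-1]],[[0,0,0],[0,0,0]],[[0,0,0],[0,0,0]],[[0,0,0],[0,0,0]],[[0,0,0],[0,0,0]],[[0,0,0],[0,0,0]]]'
python3 - <<'E'
from h import *
s=ctrl.get_state();R=Rn.from_rotvec(s['tool_rot']).as_matrix();print(np.degrees(np.arctan2(R[1,1],R[0,1])),s['torque'],s['joint_positions'].round(2))
E
```

```text
time: 25.4
position: [0.5628, 0.202, 0.0663]
tool_rot: [0.7, 3.06, 0.003]
ft_force: [5.9, 2.7, -5.1]
grip_width: 0.117
time: 26.4
position: [0.5629, 0.2023, 0.0664]
tool_rot: [0.354, 3.118, 0.003]
ft_force: [6.6, 2.2, -5.8]
grip_width: 0.116
77.03086733645567 [ 0.52161836 -1.28407482  0.05794552] [-0.55  0.35  0.2   1.78 -0.08  1.01  1.02]
```

```bash
python3 -m inch '[[[0,0,0],[0,0,-1]],[[0,0,0],[0,0,-1]],[[0,0,0],[0,0,-1]],[[0,0,0],[0,0,-1]],[[0,0,0],[0,0,0]],[[0,0,0],[0,0,0]],[[0,0,0],[0,0,0]],[[0,0,0],[0,0,0]],[[0,0,0],[0,0,0]],[[0,0,0],[0,0,0]]]'
python3 - <<'E'
from h import *
s=ctrl.get_state();R=Rn.from_rotvec(s['tool_rot']).as_matrix();print(np.degrees(np.arctan2(R[1,1],R[0,1])),s['torque'],s['ft_force'])
E
```

```text
time: 27.4
position: [0.5628, 0.2023, 0.0664]
tool_rot: [0.248, 3.129, 0.003]
ft_force: [5.8, 2.5, -5.2]
grip_width: 0.115
80.94326005204037 [ 0.66195338 -1.25149446 -0.43805328] [ 5.8382053   2.54086281 -5.21745212]
```

```bash
python3 -m inch '[[[0,0,0],[0,0,-1]],[[0,0,0],[0,0,-1]],[[0,0,0],[0,0,0]],[[0,0,0],[0,0,0]],[[0,0,0],[0,0,0]],[[0,0,0],[0,0,0]],[[0,0,0],[0,0,0]],[[0,0,0],[0,0,0]],[[0,0,0],[0,0,0]],[[0,0,0],[0,0,0]]]'
python3 - <<'E'
from h import *
s=ctrl.get_state();print(s['torque'],s['ft_force'])
E
python3 -m inch '[[[0,0,0],[0,0,0]],[[0,0,0],[0,0,0]],[[0,0,0],[0,0,0]],[[0,0,0],[0,0,0]],[[0,0,0],[0,0,0]],[[0,0,0],[0,0,0]],[[0,0,0],[0,0,0]],[[0,0,0],[0,0,0]],[[0,0,0],[0,0,0]],[[0,0,0],[0,0,0]]]' 0.4
python3 -m inch '[[[0,0,-3],[0,0,0]],[[0,0,-6],[0,0,0]],[[0,0,-10],[0,0,0]],[[0,0,-15],[0,0,0]],[[0,0,-20],[0,0,0]],[[0,0,-20],[0,0,0]],[[0,0,-20],[0,0,0]],[[0,0,-15],[0,0,0]],[[-20,0,0],[0,0,0]],[[-20,0,0],[0,0,0]]]'
python3 -m inch '[[[-20,0,0],[0,0,0]],[[-20,0,0],[0,0,0]],[[0,0,0],[0,0,0]],[[0,0,0],[0,0,0]],[[0,0,0],[0,0,0]],[[0,0,0],[0,0,0]],[[0,0,0],[0,0,0]],[[0,0,0],[0,0,0]],[[0,0,0],[0,0,0]],[[0,0,0],[0,0,0]]]'
python3 - <<'E'
from h import *
s=ctrl.get_state();print(s['position'])
grab('top','t6');grab('wrist','w6'); c=load('w6')
print(px(c,[[.473,.2195,.083],[.561,.2015,.0725]]))
im=cv2.imread('pics/w6.png');t=cv2.imread('pics/t6.png')
A=cv2.resize(im[0:300,80:480],None,fx=1,fy=1)
cv2.imwrite('pics/w6c.png',np.hstack([cv2.resize(im[0:270,100:400],(500,450)),cv2.resize(t[180:300,140:220],(300,450))]))
E
```

```text
time: 28.4
position: [0.5627, 0.2023, 0.0664]
tool_rot: [0.193, 3.133, 0.004]
ft_force: [6.4, 2.4, -4.7]
grip_width: 0.123
[ 0.61408764 -1.16649512 -0.51163035] [ 6.39534378  2.36538604 -4.6665809 ]
time: 29.4
position: [0.5615, 0.2014, 0.0663]
tool_rot: [0.191, 3.136, 0.0]
ft_force: [0.3, 0.3, 1.0]
grip_width: 0.597
time: 30.4
position: [0.602, 0.1971, 0.1775]
tool_rot: [0.19, 3.134, 0.003]
ft_force: [0.2, 0.5, 0.5]
grip_width: 0.6
time: 31.4
position: [0.6408, 0.1917, 0.1753]
tool_rot: [-0.191, -3.136, -0.0]
ft_force: [0.1, 0.1, -0.6]
grip_width: 0.603
[0.64077335 0.19169128 0.17530563]
[[296.03753633 -32.28264121]
 [284.69530245 111.48038745]]
```

View pics/w6c.png

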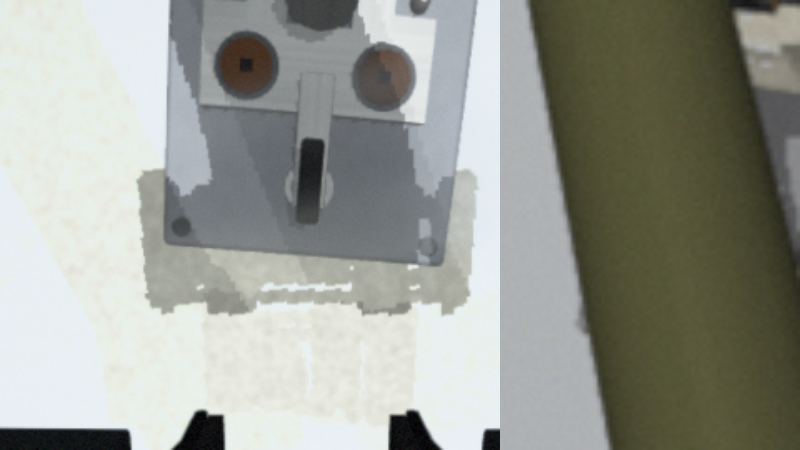

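The bar lies over the plate's edge at crop (318,75–125), pointing at the arbor, and the gripper is clear. A quick numeric check of the latch angle follows (edges at one height).

```bash
python3 - <<'E'
from h import *
c=load('w6')
F=lambda l:[(x*.6+100,y*.6) for x,y in l]
an=lambda v:np.degrees(np.arctan2(v[1],v[0]))
w=pt(c,F([(302,140),(324,140),(318,223),(296,222)]),.0725);print('wing',an(w[:2].mean(0)-w[2:].mean(0)),w.mean(0))
b=pt(c,F([(301,72),(335,74)]),.0425);print('bar end',b.mean(0),an(b.mean(0)-w.mean(0)))
e=pt(c,F([(201,104),(421,122)]),.033);print('plate edge',an(e[0]-e[1]),e.mean(0)); s=pt(c,F([(181,226),(428,246)]),.025);print('screws',an(s[0]-s[1]),s)
E
```

```text
wing 168.78773471351045 [0.55947628 0.20260631 0.0725    ]
bar end [0.51064298 0.2124939  0.0425    ] 168.5537100391837
plate edge -101.43942531769704 [0.52622297 0.20761256 0.033     ]
screws -101.59283285995788 [[0.57213361 0.13348264 0.025     ]
 [0.59827594 0.26091907 0.025     ]]
```

```bash
python3 -c "
from bench import close_job; close_job()"
```

```text
the job is handed in; nothing more can be done
```

The carrier is mounted on the fixture, the latch is turned over the plate's edge, and the job is handed in at about 31.5 s of the 51 s allowed.

- **Mounting:** I gripped the aluminium carrier by its sleeve, turned it 55° and lowered it over the arbor in fine steps. It touched down gently, with about a 9 N change in force, at the expected height. The wrist picture after release showed the arbor through the sleeve and both pins in the notches. The coin positions put the carrier within 1 mm of the arbor axis.
- **Latch:** I found it about 18.5° from open and turned it until the wrist moment rose to about 0.5 N m, which I took as the stop, then let go and backed off. The last picture has the bar at 168.6–168.8° against about 168.4° expected, with its end over the plate's edge and the gripper clear.
- **Disagreements and unchecked points:**
  - Different picture features disagreed by up to about 1.5 mm on how the carrier sat in the grip, well within what the fit tolerated.
  - The arm hid the fixture in the final top view, so that view confirmed nothing.
  - I did not re-image the other things on the bench. I never moved near enough to touch them, and no unexpected contact force showed.

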